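Stop the sanding table, hang up the totes, reset the stop

ROBOT

A 6-joint arm with a two-finger parallel gripper is mounted at the origin on the work surface. World frame = base frame: x ahead of the robot, y to its left, z up, the work surface at z = 0. Lengths are in mm, angles in rad, forces in N, time in s.
With the tool pointing down it reaches from about 400 to 925 mm from the base axis. Payload 3.4 kg.
Tool frame: the origin (TCP) lies at the very end of the fingers, on their centre line; the grasp point (between the pads) lies 19 mm behind it; z points along the fingers, y is the line along which they close (so a half turn about z gives the same grasp; the last joint's range is limited). The gripper opens to 85 mm and grips with 20 to 120 N. Pads are 22 mm wide; open, the fingers measure 114 mm over their backs; the gripper's body (76 mm by 85 mm) begins 54 mm behind the grasp point. The pads swing forward as they close: fully open they stand 13 mm farther back than shut.
Start: joints at [1.034, 0.307, 1.506, -0, 1.328, -0.073], TCP at [257.249, 514.251, 231.305] pointing down, gripper open.
Joint ranges: [-3.12, 3.12], [-1.05, 2.28], [0.14, 2.33], [-1.42, 4.57], [0.1, 2.73], [-2.68, 2.68]. Speed limits (rad/s): [2.57, 2.57, 3.14, 3.14, 3.14, 3.14].

INTERFACE

Orientations are given as a unit quaternion [w, x, y, z].
In Python, from station import readout, read_camera, get_calibration, ticket gives the robot as it stands. The module is installed in compiled form; this text tells all that it offers.
- The arm moves only by the tool arm_command, never from a script. Its argument "moves" is a list that holds one entry, the list of rows, each a list of 7 numbers: the turn, a rotation vector about the tool's x, y, z in rad, then the shift along the tool's x, y, z in m, then the finger opening in m, from 0 to 0.0854. In form: [[[rx, ry, rz, tx, ty, tz, fingers], ...]]. A call has 1 to 12 rows; each row shifts and turns the commanded pose from where the row before left it, along the tool's axes as they then stand; what a row does not reach is not made up. A row lasts 1/12 s, in which the tool goes at most 41.7 mm and 7.16 degrees, less where a joint would pass 70% of its speed; a pose out of reach is approached as far as the arm can. A call with a gripper value outside its range is refused whole. The fingers move at their own pace and stop on an object; "newtons" is the grip in N (left out, the last holds). Time passes only in rows, so rows that do not move let the fingers close. It gives the time, the measured TCP pose, the force, the opening and the grip force at its end, in the units of the state.
- readout.sense(): the state, without advancing time (a new reading comes with each control period).
- read_camera(name): name is "scene" or "top" or "wrist"; returns the picture (400x640x3 uint8, blue, green, red); there is no depth.
- get_calibration(name): a dict with "camera_matrix" (3x3 intrinsics, pixels), "rvec" (rotation vector, rad) and "tvec" (3), from world to camera coordinates, as OpenCV has them. Camera axes: x right, y down, z forward; pixel columns grow to the right and rows downward; lengths in mm; the calibration is good to about 2 mm. A picture is of the moment at which its call begins: read the wrist's pose just before it. get_calibration takes no time and is no camera call; for the wrist camera it gives the pose at the moment of the call.
- ticket.sign_off(): hands the job in; it is judged then, once.
The state is a dict: "t": time; "joint_pos": joint angles; "dq": joint speeds; "tau": joint torques, N m; "ee_pos": TCP position; "ee_rot": TCP orientation; "force": force on the tool from outside, world axes, zero at the start; "wrist_torque": the same for the moment, N m; "width": opening from 0.0 (shut) to 1.0 (fully open); "gripper_force": force on a finger pad.
Only numpy, scipy, OpenCV 4.12 (cv2) and the standard library are available. Lean on these libraries where they do the work, as an engineer would, in place of code of your own. Each camera call takes 0.05 s, during which the arm holds its last target. There are 200 camera calls.

TASK

Press the mushroom stop of the sanding table down until it latches, before you touch any tote. Then clear the sanding table: hang every tote standing on it on the rack by its dowel handle, each on its own pair of prongs and hanging level and still. When all hang there, twist the mushroom head clockwise while it is still down, so that it pops up again and is left up; leave the hammer and the screwdriver where they are.

Things in the scene. Friction and masses are not known exactly. Their poses are not given: they have to be found in the camera images.
- tote_a: plywood tote 136 mm long, 70 mm wide, about 0.25 kg: a tray with 38 mm high walls, a strip of wood in it, two upright ends and between them a round dowel handle 16 mm thick, 120 mm of it free. Origin: centre of the underside; z up; dowel along its own y, 130 mm above the origin; the ends are 12 mm higher. One of the three totes may be absent.
- tote_b: plywood tote 136 mm long, 80 mm wide, about 0.25 kg: a tray with 32 mm high walls, two dowels in it, two upright ends and between them a round dowel handle 16 mm thick, 120 mm of it free. Origin: centre of the underside; z up; dowel along its own y, 115 mm above the origin; the ends are 12 mm higher. One of the three totes may be absent.
- tote_c: plywood tote 136 mm long, 64 mm wide, about 0.25 kg: a tray with 46 mm high walls, two small blocks in it, two upright ends and between them a round dowel handle 16 mm thick, 120 mm of it free. Origin: centre of the underside; z up; dowel along its own y, 122 mm above the origin; the ends are 12 mm higher. One of the three totes may be absent.
- tote_a_bar (a point): middle of the dowel handle of tote_a: the place to grip it, across the dowel, from above. Grip it firmly and carry it without jerks, or the tote tilts in the grip
- tote_b_bar (a point): middle of the dowel handle of tote_b: the place to grip it, across the dowel, from above. Grip it firmly and carry it without jerks, or the tote tilts in the grip
- tote_c_bar (a point): middle of the dowel handle of tote_c: the place to grip it, across the dowel, from above. Grip it firmly and carry it without jerks, or the tote tilts in the grip
- sander: low downdraft sanding table, fixed: a grey case 240 x 440 mm (its own x, y), with a flat perforated top 45 mm above the work surface, on which the totes stand at the start. Origin: centre of its underside.
- rack: wooden hook rack, fixed, 500 mm long along its own y, prongs pointing to its own -x, towards the robot. Three places side by side, 165 mm apart, each a pair of 8 mm steel prongs 76 mm apart; a dowel rests across both prongs and the gripper fits between them. The beam behind has its top 31 mm above a hung dowel's middle. Origin: on the work surface, under the middle place.
- hook0 (a point): rightmost (-y) place: where the middle of a hung dowel lies, 220 mm above the work surface, dowel parallel to the rack's y. It lies in a steep V notch of the prongs, whose bottom is 28 mm lower; their tips are 19 mm in front of it (rack -x), 12 mm above it; the beam is 58 mm behind. Bring the tote in from the front, dowel about 30 mm too high and tray below the prongs, then lower.
- hook1 (a point): middle place: where the middle of a hung dowel lies, 220 mm above the work surface, dowel parallel to the rack's y. It lies in a steep V notch of the prongs, whose bottom is 28 mm lower; their tips are 19 mm in front of it (rack -x), 12 mm above it; the beam is 58 mm behind. Bring the tote in from the front, dowel about 30 mm too high and tray below the prongs, then lower.
- hook2 (a point): leftmost (+y) place: where the middle of a hung dowel lies, 220 mm above the work surface, dowel parallel to the rack's y. It lies in a steep V notch of the prongs, whose bottom is 28 mm lower; their tips are 19 mm in front of it (rack -x), 12 mm above it; the beam is 58 mm behind. Bring the tote in from the front, dowel about 30 mm too high and tray below the prongs, then lower.
- stopbox: yellow stop station of the sanding table, fixed: a box 90 x 90 mm, 60 mm high, with the mushroom stop in the middle of its top. Origin: centre of its underside.
- stop_top (a point): centre of the top of the mushroom head, a red disc 44 mm across and 24 mm high, gripped by its rim. Its top is 102 mm above the work surface when up and 94 mm when pressed, so that its underside is 10 mm over the box when down. Turns about the vertical.
- stop (a joint): how far the mushroom is pressed: 0 up, 0.008 m latched down. It takes about 7 N at first, snaps down past the middle and stays down by itself.
- stop_head (a joint): angle of the mushroom head: 0 at rest, grows clockwise seen from above, to 0.95 rad. When let go it creeps back to 0 in some 4 s. When the head is latched down, turning it clockwise also lifts it like a screw thread, some 8 mm over 0.9 rad; once lifted past half (about 0.5 rad) it pops up by itself when let go, so turn it 0.8 to 0.95 rad and then let go.
- hammer: hammer lying on the work surface between the robot and the sanding table, 260 mm long; a bystander
- driver: screwdriver lying on the work surface, 200 mm long; a bystander

How it is judged:
By the outcome, as a careful person would: the job done as asked, in the order asked, and still so for the second after the job is handed in, with the robot touching nothing.
Of tote_a, tote_b, tote_c only 2 to 3 are there at a start; the rules pass over those that are not, and their reading is None.
At some moment in a run one of tote_a, tote_b, tote_c may be knocked a few centimetres aside while the robot is not near it.
It also fails if it takes over 210 s, if anything falls off the work surface, if the arm or the gripper's body presses on something with over 40 N, if the wrist force passes 120 N, or if a joint passes its speed limit or range.

## Working session

There is one attempt and no reset: what is moved stays moved. The work goes in short steps, Python scripts to look and compute and a tool call to move; the robot and the scene stay as the last step left them, time stands still between calls to the robot, and variables do not carry over. Pictures are saved under pics/ and viewed, at most 14 in all, crops included, and the job is handed in when it is done.

Besides the shell and the picture viewer there is one more tool, called after "Call:" by a JSON object that holds its "name" and its "arguments". arm_command: Moves the arm, as the interface text tells. Its arguments: {"type":"object","properties":{"moves":{"type":"array","items":{"type":"array","items":{"type":"array","items":{"type":"number"}}}},"newtons":{"type":"number"}},"required":["moves"]}

```bash
mkdir -p pics; ls
python3 - <<'E'
from station import readout, read_camera, get_calibration
import cv2
print(readout.sense())
for n in("scene","top"):
    cv2.imwrite(f"pics/{n}0.png",read_camera(n)); c=get_calibration(n); print(n,c)
E
```

```text
pics
{'t': 0.0, 'joint_pos': array([ 1.03351919e+00,  3.07571051e-01,  1.50768442e+00,  1.99812503e-05,
        1.32841809e+00, -7.35385981e-02]), 'dq': array([ 0.00015989, -0.00035896,  0.00034606,  0.00027804, -0.00069623,
       -0.00151865]), 'tau': array([ 1.61866599e-03, -4.57541621e+01, -2.51920384e+01,  1.18733915e-04,
        1.33406249e-02, -1.14252279e-05]), 'ee_pos': array([256.86502884, 513.64209483, 230.37801547]), 'ee_rot': array([-3.22093106e-04,  2.29799389e-01,  9.73237462e-01, -9.89389993e-04]), 'force': array([-0.00951554,  0.47991249, -0.73444902]), 'wrist_torque': array([ 0.01817339, -0.00527635,  0.0276911 ]), 'gripper_force': 0.0, 'width': 1.0002333542281885}
scene {'camera_matrix': array([[475.31638738,   0.        , 315.55500644],
       [  0.        , 475.31638738, 204.69788604],
       [  0.        ,   0.        ,   1.        ]]), 'rvec': array([ 1.34524145,  2.16368206, -0.96759028]), 'tvec': array([ 230.6022193 , -189.7149276 , 1961.08501924])}
top {'camera_matrix': array([[391.19163855,   0.        , 319.34482711],
       [  0.        , 391.19163855, 192.7886006 ],
       [  0.        ,   0.        ,   1.        ]]), 'rvec': array([ 2.1190383 , -2.10759532,  0.17604474]), 'tvec': array([  -7.51040244,  490.82669006, 1119.76322154])}
```

View pics/scene0.png

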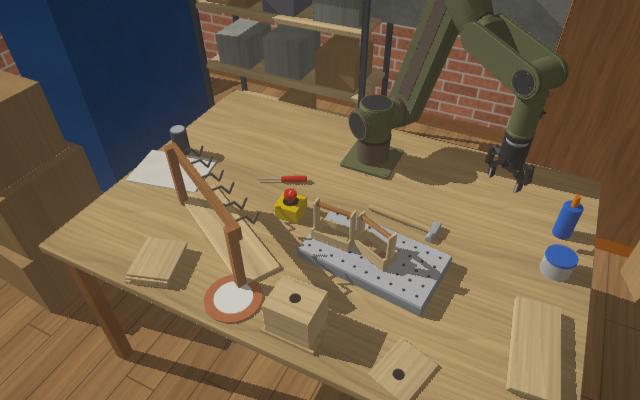

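View pics/top0.png

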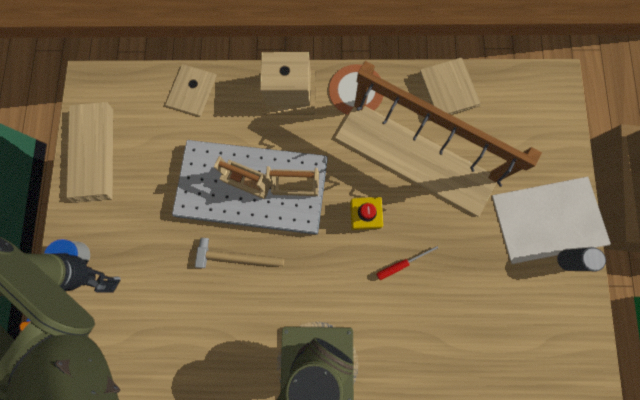

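The scene picture shows two totes on the grey sander, the stop at top-view (368,212), and the rack running from (365,75) to (535,157). The hammer is near (240,255) and the driver near (405,262). I'll enlarge the sander and rack regions.

Run:
```python
import cv2
a=cv2.imread("pics/top0.png")
cv2.imwrite("pics/t1.png",cv2.resize(a[130:240,165:325],None,fx=5,fy=5,interpolation=cv2.INTER_CUBIC))
cv2.imwrite("pics/t2.png",cv2.resize(a[60:235,335:545],None,fx=3.4,fy=3.4,interpolation=cv2.INTER_CUBIC))
```

```text
(no output)
```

View pics/t1.png

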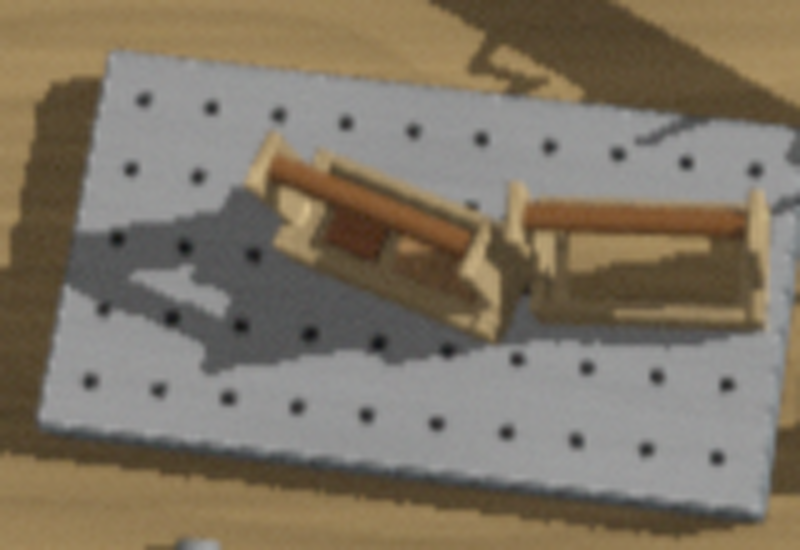

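View pics/t2.png

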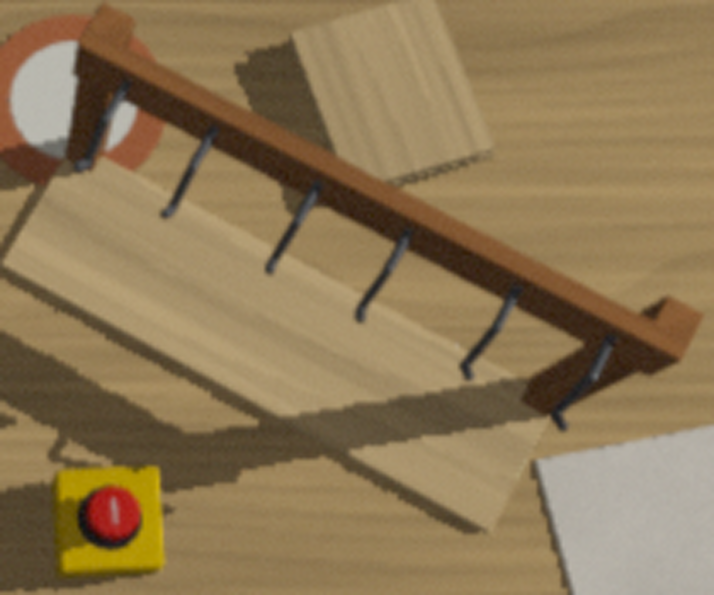

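```bash
cat > h.py <<'E'
import numpy as np, cv2
from station import readout, read_camera, get_calibration
from scipy.spatial.transform import Rotation as Ro
def back(c,px,z):
    R=cv2.Rodrigues(c["rvec"])[0]; t=np.ravel(c["tvec"]); C=-R.T@t
    d=R.T@np.linalg.inv(c["camera_matrix"])@np.array([px[0],px[1],1.])
    return C+d*(z-C[2])/d[2]
def proj(c,P): return cv2.projectPoints(np.float64(P).reshape(-1,3),c["rvec"],c["tvec"],c["camera_matrix"],None)[0][:,0]
def tool(target,q=None):
    "shift in tool axes (m) from current pose to target TCP (mm)"
    s=readout.sense(); R=Ro.from_quat(s["ee_rot"],scalar_first=True).as_matrix()
    return R.T@(np.array(target)-s["ee_pos"])/1000
E
python3 - <<'E'
from h import *
c=get_calibration("top"); np.set_printoptions(precision=1,suppress=True)
o1=lambda p:(165+p[0]/5,130+p[1]/5); o2=lambda p:(335+p[0]/3.4,60+p[1]/3.4)
def dw(a,b,z):
    A,B=back(c,o1(a),z),back(c,o1(b),z); d=A-B
    print(z,(A+B)/2,"len",np.linalg.norm(d),"ang",np.arctan2(d[1],d[0]))
dw((275,165),(472,241),167)
for z in(175,160):dw((525,213),(748,220),z)
print("ends of right: outer corners top", [back(c,o1(p),z) for p,z in (((540,320),77),((765,326),77))])
for p in ((111,52),(800,125),(763,520),(38,432)): print("sander",back(c,o1(p),45))
T=np.array([back(c,o2(p),232) for p in ((82,165),(167,214),(270,269),(360,318),(466,373),(561,424))])
print(T)
m=T.mean(0);u=np.linalg.svd(T-m)[2][0]; u=u*np.sign(u[1]);print("rack y",u,"proj",(T-m)@u, "yaw",np.arctan2(-u[0],u[1]))
x=np.array([u[1],-u[0],0]);print("hooks", [m+19*x+k*165*u for k in(-1,0,1)], "x",x)
print("beam", [back(c,o2(p),251) for p in((80,48),(672,360))])
print("stop",back(c,o2((113,516)),102), [back(c,o2(p),60) for p in((55,470),(158,466),(163,570),(62,575))])
E
```

```text
167 [528.4 208.8 167. ] len 116.89882807397402 ang 1.202448968442455
175 [519.2  65.1 175. ] len 119.59847053012346 ang 1.5409601512193352
160 [522.8  66.5 160. ] len 121.36375077015003 ang 1.540960151219336
ends of right: outer corners top [array([481. , 129.1,  77. ]), array([477.9,  -1.7,  77. ])]
sander [654.1 404.   45. ]
sander [608.  -21.2  45. ]
sander [368.4  -0.6  45. ]
sander [418.1 431.   45. ]
[[ 678.7 -110.7  232. ]
 [ 639.2 -174.4  232. ]
 [ 595.7 -250.4  232. ]
 [ 557.7 -315.6  232. ]
 [ 515.7 -391.   232. ]
 [ 477.5 -457.3  232. ]]
rack y [0.5 0.9 0. ] proj [ 200.1  125.1   37.6  -37.9 -124.2 -200.7] yaw -0.523778161485106
hooks [array([ 511.3, -435.6,  232. ]), array([ 593.9, -292.7,  232. ]), array([ 676.4, -149.9,  232. ])] x [ 0.9 -0.5  0. ]
beam [array([ 765.3, -108.6,  251. ]), array([ 520.9, -531.8,  251. ])]
stop [ 426.6 -143.5  102. ] [array([472.3, -98.6,  60. ]), array([ 476.1, -187.2,   60. ]), array([ 386.5, -189.5,   60. ]), array([ 381.8, -103.8,   60. ])]
```

Run:
```python
import cv2
a=cv2.imread("pics/scene0.png")
cv2.imwrite("pics/s1.png",cv2.resize(a[180:280,270:410],None,fx=5.5,fy=5.5,interpolation=cv2.INTER_CUBIC))
from h import *
c=get_calibration("scene")
for z in(175,160): 
    m=np.array([519.2,65.1,z]) if z==175 else np.array([522.8,66.5,z]); d=60*np.array([.03,1,0])
    print(z,(proj(c,[m+d,m,m-d])-[270,180])*5.5)
m=np.array([528.4,208.8,167]);d=60*np.array([.36,.933,0]);print((proj(c,[m+d,m,m-d])-[270,180])*5.5)
```

```text
175 [[441.27079406 196.02037632]
 [345.19634404 162.2537058 ]
 [251.88374898 129.45772673]]
160 [[440.06938143 220.1223586 ]
 [344.48123167 186.17071029]
 [251.62773875 153.19037597]]
[[659.08247623 318.97506406]
 [575.85273844 260.89027479]
 [496.40022734 205.44155554]]
```

View pics/s1.png

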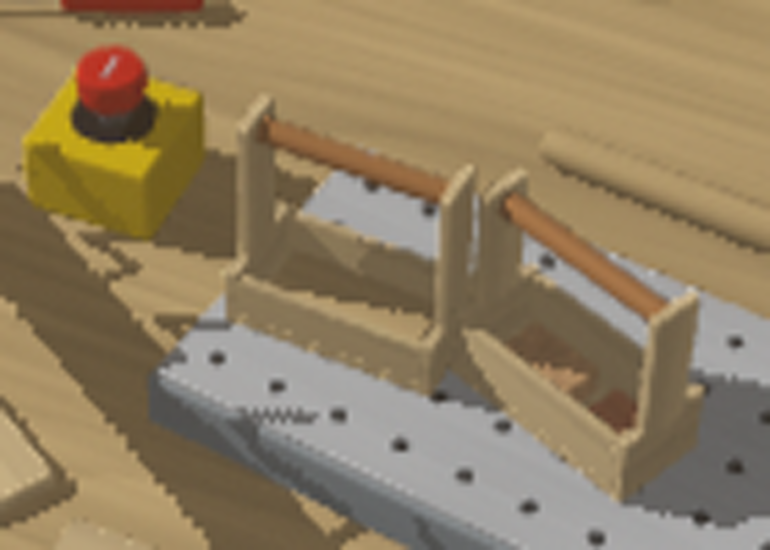

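The right tote's dowel projects to mid (345,162) at z = 175, which matches what I see, so it is tote_a. The left tote, with the two blocks and its dowel mid near (578,258), is tote_c. tote_b is absent. I'll go to the stop first.

Call:
{"name": "arm_command", "arguments": {"moves": [[[0, 0, 0, -0.025, -0.014, -0.004, 0], [0, 0, 0, -0.025, -0.014, -0.004, 0], [0, 0, 0, -0.025, -0.014, -0.004, 0], [0, 0, 0, -0.025, -0.014, -0.004, 0], [0, 0, 0, -0.025, -0.014, -0.004, 0], [0, 0, 0, -0.025, -0.014, -0.004, 0], [0, 0, 0, -0.025, -0.014, -0.004, 0], [0, 0, 0, -0.025, -0.014, -0.004, 0], [0, 0, 0, -0.025, -0.014, -0.004, 0], [0, 0, 0, -0.016, -0.0255, 0, 0], [0, 0, 0, -0.016, -0.0255, 0, 0], [0, 0, 0, -0.016, -0.0255, 0, 0]]]}}

```text
t: 1.1
ee_pos: [410.7, 209.5, 266.9]
ee_rot: [-0.0, 0.23, 0.973, -0.0]
force: [-0.9, -0.4, -0.0]
width: -0.004
gripper_force: 0.0
```

Call:
{"name": "arm_command", "arguments": {"moves": [[[0, 0, 0, -0.016, -0.0255, 0, 0], [0, 0, 0, -0.016, -0.0255, 0, 0], [0, 0, 0, -0.016, -0.0255, 0, 0], [0, 0, 0, -0.016, -0.0255, 0, 0], [0, 0, 0, -0.016, -0.0255, 0, 0], [0, 0, 0, -0.016, -0.0255, 0, 0], [0, 0, 0, -0.016, -0.0255, 0, 0], [0, 0, 0, -0.016, -0.032, 0, 0], [0, 0, 0, -0.016, -0.032, 0, 0], [0, 0, 0, -0.016, -0.032, 0, 0], [0, 0, 0, -0.014, -0.032, 0, 0], [0, 0, 0, 0, 0, 0, 0]]]}}

```text
t: 2.1
ee_pos: [429.3, -146.8, 267.1]
ee_rot: [0.0, 0.232, 0.973, -0.002]
force: [-0.6, -0.0, 0.1]
width: -0.001
gripper_force: 0.0
```

Run:
```python
from h import *
s=readout.sense();print(s["t"],s["ee_pos"],s["joint_pos"],s["force"],s["width"])
w=read_camera("wrist");c=get_calibration("wrist");cv2.imwrite("pics/w1.png",w)
print(proj(c,[[426.6,-144,102],[428,-145,60],s["ee_pos"]]))
print(tool([427,-144,106]))
```

```text
2.1 [ 429.32789155 -146.77689147  267.084541  ] [-0.41962846  0.10580707  1.68321409 -0.00365823  1.35115937 -1.52052569] [-0.59106094 -0.04051495  0.06831617] -0.00117547919538284
[[316.75485378 174.40038909]
 [316.60368542 166.30176017]
 [313.6809995  263.66038666]]
[ 0.00173078 -0.00088793  0.16091936]
```

View pics/w1.png

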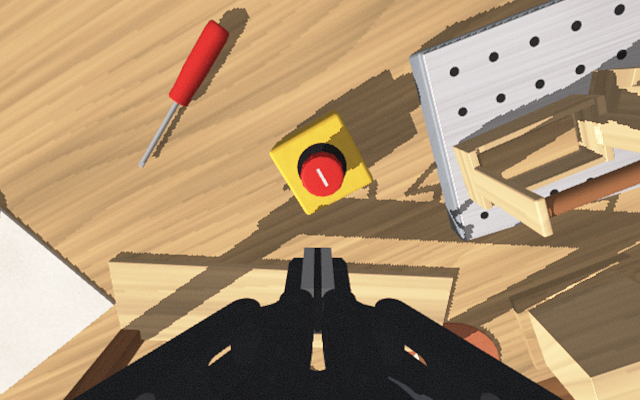

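The wrist view shows the stop head at (322,174), within 3 mm of the prediction (317,174).

Call:
{"name": "arm_command", "arguments": {"moves": [[[0, 0, 0, 0.002, 0.001, 0.025, 0], [0, 0, 0, 0, 0.001, 0.03, 0], [0, 0, 0, 0, 0, 0.03, 0], [0, 0, 0, 0, 0, 0.03, 0], [0, 0, 0, 0, 0, 0.025, 0], [0, 0, 0, 0, 0, 0.015, 0], [0, 0, 0, 0, 0, 0.008, 0], [0, 0, 0, 0, 0, 0.003, 0], [0, 0, 0, 0, 0, 0.003, 0], [0, 0, 0, 0, 0, 0.003, 0], [0, 0, 0, 0, 0, 0.001, 0], [0, 0, 0, 0, 0, 0, 0]]]}}

```text
t: 3.15
ee_pos: [429.3, -138.6, 94.9]
ee_rot: [0.001, 0.23, 0.973, -0.0]
force: [-0.7, -0.3, -0.0]
width: 0.004
gripper_force: 0.0
```

Call:
{"name": "arm_command", "arguments": {"moves": [[[0, 0, 0, 0.001, -0.003, 0, 0], [0, 0, 0, 0, 0, 0.001, 0], [0, 0, 0, 0, 0, 0.001, 0], [0, 0, 0, 0, 0, 0.001, 0], [0, 0, 0, 0, 0, 0.001, 0], [0, 0, 0, 0, 0, 0, 0]]]}}

```text
t: 3.65
ee_pos: [426.6, -141.1, 93.5]
ee_rot: [0.001, 0.23, 0.973, -0.0]
force: [-7.1, 2.3, 29.9]
width: -0.0
gripper_force: 15.2
```

The stop bottomed out at 93.5 mm with 30 N, so it is latched. Now I'll retreat and turn to tote_a's yaw.

Call:
{"name": "arm_command", "arguments": {"moves": [[[0, 0, 0, 0, 0, -0.01, 0], [0, 0, 0, 0, 0, -0.02, 0], [0, 0, 0.114, 0, 0, -0.015, 0.05], [0, 0, 0.114, 0, 0, -0.015, 0.05], [0, 0, 0.114, 0, 0, -0.015, 0.05], [0, 0, 0.114, 0, 0, -0.015, 0.05], [0, 0, 0.114, 0, 0, -0.015, 0.05], [0, 0, 0.114, 0, 0, -0.015, 0.05], [0, 0, 0.114, 0, 0, -0.015, 0.05], [0, 0, 0.114, 0, 0, -0.015, 0.05], [0, 0, 0.114, 0, 0, -0.015, 0.05], [0, 0, 0.111, 0, 0, -0.015, 0.05]]]}}

```text
t: 4.65
ee_pos: [425.9, -140.6, 271.2]
ee_rot: [0.0, 0.72, 0.694, 0.0]
force: [-0.0, -0.8, -0.4]
width: 0.58
gripper_force: 0.0
```

Run:
```python
from h import *
s=readout.sense();R=Ro.from_quat(s["ee_rot"],scalar_first=True).as_matrix()
print(s["t"],s["ee_pos"],s["joint_pos"],R[:,1],s["width"]);print(tool([519.2,65.1,240]))
w=read_camera("wrist");c=get_calibration("wrist");cv2.imwrite("pics/w2.png",w)
print(proj(c,[[428,-142,94],[428,-142,102]]))
```

```text
4.65 [ 425.90885095 -140.57022913  271.22749501] [-4.12998388e-01  9.53273427e-02  1.68466827e+00 -2.65002892e-05
  1.36121082e+00 -3.77014152e-01] [ 9.99352775e-01 -3.59709342e-02  3.49555006e-04] 0.5802970214018357
[0.20889809 0.0858217  0.03122276]
[[316.19942224 172.61714219]
 [316.22345843 174.59584828]]
```

Call:
{"name": "arm_command", "arguments": {"moves": [[[0, 0, 0, 0.026, 0.011, 0, 0.05], [0, 0, 0, 0.026, 0.011, 0, 0.05], [0, 0, 0, 0.026, 0.011, 0, 0.05], [0, 0, 0, 0.026, 0.011, 0, 0.05], [0, 0, 0, 0.026, 0.011, 0, 0.05], [0, 0, 0, 0.026, 0.011, 0.002, 0.05], [0, 0, 0, 0.026, 0.01, 0.003, 0.05], [0, 0, 0, 0.026, 0.01, 0.003, 0.05], [0, 0, 0, 0, 0, 0, 0.05], [0, 0, 0, 0, 0, 0, 0.05], [0, 0, 0, 0, 0, 0, 0.05]]]}}

```text
t: 5.62
ee_pos: [517.9, 64.5, 261.8]
ee_rot: [-0.0, 0.717, 0.697, -0.001]
force: [-0.2, -0.0, -0.5]
width: 0.585
gripper_force: 0.0
```

Run:
```python
from h import *
s=readout.sense();print(s["t"],s["ee_pos"])
w=read_camera("wrist");c=get_calibration("wrist")
q=proj(c,[[519.2+k*.03,65.1+k,175] for k in(-60,0,60)]);print(q)
for p in q: cv2.circle(w,tuple(int(v) for v in p),3,(255,0,0),-1)
t=cv2.imread("pics/w2.png"); cv2.imwrite("pics/w3.png",np.hstack([cv2.resize(w,(576,360)),cv2.resize(t[60:310,250:400],(216,360))]))
```

```text
5.6167 [517.88635978  64.49859344 261.78228081]
[[318.48702268 268.95677802]
 [318.65524941 201.32735544]
 [318.85294227 121.85215417]]
```

View pics/w3.png

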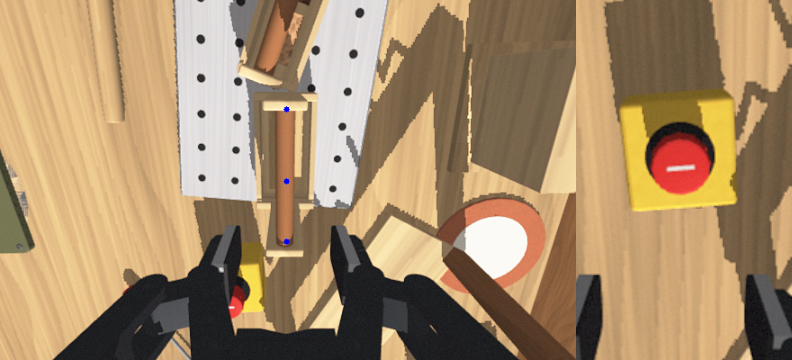

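The projected dowel points lie on tote_a's dowel, so the pose is confirmed. The mushroom sits low in its collar. Now descend and grip.

Call:
{"name": "arm_command", "arguments": {"moves": [[[0, 0, 0, 0.0006, 0.0013, 0.02, 0.05], [0, 0, 0, 0, 0, 0.02, 0.05], [0, 0, 0, 0, 0, 0.02, 0.05], [0, 0, 0, 0, 0, 0.02, 0.05], [0, 0, 0, 0, 0, 0.015, 0.05], [0, 0, 0, 0, 0, 0.01, 0.05], [0, 0, 0, 0, 0, 0.001, 0.05], [0, 0, 0, 0, 0, 0, 0.03], [0, 0, 0, 0, 0, 0, 0.02], [0, 0, 0, 0, 0, 0, 0.005], [0, 0, 0, 0, 0, 0, 0.005], [0, 0, 0, 0, 0, 0, 0.005]]], "newtons": 80}}

```text
t: 6.67
ee_pos: [520.4, 65.2, 157.7]
ee_rot: [0.001, 0.718, 0.696, 0.001]
force: [-1.6, -1.0, 5.8]
width: 0.158
gripper_force: 78.3
```

Call:
{"name": "arm_command", "arguments": {"moves": [[[0, 0, 0, 0, 0, 0, 0.005], [0, 0, 0, 0, 0, 0, 0.005], [0, 0, 0, 0, 0, 0, 0.005], [0, 0, 0, 0, 0, -0.002, 0.005], [0, 0, 0, 0, 0, -0.004, 0.005], [0, 0, 0, 0, 0, -0.006, 0.005], [0, 0, 0, 0, 0, -0.008, 0.005], [0, 0, 0, 0, 0, -0.01, 0.005], [0, 0, 0, 0, 0, -0.01, 0.005], [0, 0, 0, 0, 0, -0.01, 0.005], [0, 0, 0, 0, 0, -0.01, 0.005], [0, 0, 0, 0, 0, -0.01, 0.005]]]}}

```text
t: 7.67
ee_pos: [519.9, 65.4, 227.7]
ee_rot: [0.0, 0.718, 0.696, 0.0]
force: [-0.2, 0.0, -1.6]
width: 0.157
gripper_force: 78.0
```

Call:
{"name": "arm_command", "arguments": {"moves": [[[0, 0, 0, -0.0044, 0.0023, -0.002, 0.005], [0, 0, 0, -0.0106, 0.0055, -0.002, 0.005], [0, 0, 0, -0.0176, 0.0091, -0.002, 0.005], [0, 0, 0, -0.0176, 0.0091, -0.002, 0.005], [0, 0, 0, -0.0176, 0.0091, 0, 0.005], [0, 0, 0, -0.0176, 0.0091, 0, 0.005], [0, 0, 0, -0.0176, 0.0091, 0, 0.005], [0, 0, 0, -0.0176, 0.0091, 0, 0.005], [0, 0, 0, -0.0176, 0.0091, 0, 0.005], [0, 0, 0, -0.0176, 0.0091, 0, 0.005], [0, 0, 0, -0.0106, 0.0055, 0, 0.005], [0, 0, 0, -0.0044, 0.0023, 0, 0.005]]]}}

```text
t: 8.67
ee_pos: [603.6, -110.6, 233.5]
ee_rot: [0.0, 0.718, 0.696, -0.0]
force: [-0.1, 0.4, -2.1]
width: 0.152
gripper_force: 78.1
```

Call:
{"name": "arm_command", "arguments": {"moves": [[[0, 0, 0.02, 0, 0, 0, 0.005], [0, 0, 0.05, 0, 0, 0, 0.005], [0, 0, 0.06, 0, 0, 0, 0.005], [0, 0, 0.06, 0, 0, 0, 0.005], [0, 0, 0.06, 0, 0, 0, 0.005], [0, 0, 0.06, 0, 0, 0, 0.005], [0, 0, 0.06, 0, 0, 0, 0.005], [0, 0, 0.06, 0, 0, 0, 0.005], [0, 0, 0.043, 0, 0, 0, 0.005], [0, 0, 0.02, 0, 0, 0, 0.005], [0, 0, 0, 0, 0, 0, 0.005], [0, 0, 0, 0, 0, 0, 0.005]]]}}

```text
t: 9.67
ee_pos: [602.6, -107.3, 234.3]
ee_rot: [-0.0, 0.866, 0.501, -0.0]
force: [0.9, -0.3, -1.6]
width: 0.159
gripper_force: 78.1
```

Run:
```python
from h import *
s=readout.sense();R=Ro.from_quat(s["ee_rot"],scalar_first=True).as_matrix()
print(s["t"],s["ee_pos"],np.arctan2(R[1,1],R[0,1]),s["joint_pos"]);print(tool([676.4,-149.9,235]))
c=get_calibration("wrist");w=read_camera("wrist");cs=get_calibration("scene");a=read_camera("scene")
P=[]
for k in(-1,0,1):
  h=np.array([593.9+82.5*k,-292.7+142.8*k,232])-19*np.array([.866,-.5,0])
  P+=[h+38*np.array([.5,.866,0]),h-38*np.array([.5,.866,0])]
P=np.array(P)
for im,cc in((w,c),(a,cs)):
  for p in proj(cc,P): cv2.circle(im,tuple(int(round(v)) for v in p),1,(255,255,0),-1)
cv2.imwrite("pics/w4.png",np.hstack([cv2.resize(w,(480,300)),cv2.resize(a[120:300,140:332],(320,300),interpolation=cv2.INTER_CUBIC)]))
```

```text
9.6667 [ 602.60649694 -107.29270139  234.30417716] -0.5216701098358001 [-2.45335021e-01  3.56374968e-01  1.42164022e+00  2.25539620e-04
  1.36398136e+00  2.76288754e-01]
[-0.00016652  0.08521021 -0.00073408]
```

View pics/w4.png

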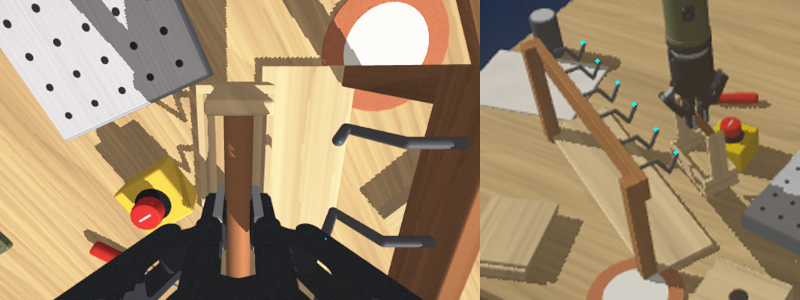

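Run:
```python
from h import *
c=get_calibration("wrist");w=read_camera("wrist")
y=np.array([.5,.866,0]);h=np.array([676.4,-149.9,232])-19*np.array([.866,-.5,0])
q=proj(c,[h+38*y,h-38*y]);print(q)
cv2.imwrite("pics/w5.png",cv2.resize(w[140:360,380:640],None,fx=2.5,fy=2.5,interpolation=cv2.INTER_CUBIC)); print((q-[380,140])*2.5)
```

```text
[[452.6750448  188.78838729]
 [433.45822092 318.05900709]]
[[181.687612   121.97096822]
 [133.6455523  445.14751771]]
```

View pics/w5.png

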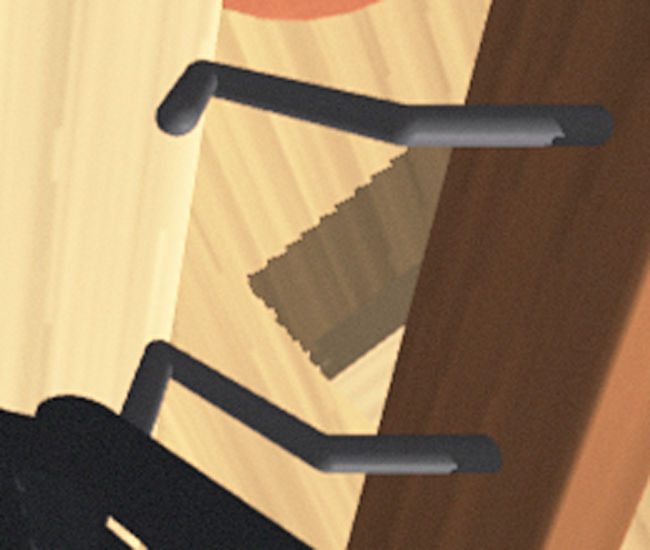

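The upper prong tip sits at crop (175,122) against a predicted (182,122), an agreement of about 1 mm. Move in.

Call:
{"name": "arm_command", "arguments": {"moves": [[[0, 0, 0, 0, 0.003, 0, 0.005], [0, 0, 0, 0, 0.006, 0, 0.005], [0, 0, 0, 0, 0.009, 0, 0.005], [0, 0, 0, 0, 0.01, 0, 0.005], [0, 0, 0, 0, 0.01, 0, 0.005], [0, 0, 0, 0, 0.01, 0, 0.005], [0, 0, 0, 0, 0.01, 0, 0.005], [0, 0, 0, 0, 0.01, 0, 0.005], [0, 0, 0, 0, 0.008, 0, 0.005], [0, 0, 0, 0, 0.006, 0, 0.005], [0, 0, 0, 0, 0.003, 0, 0.005], [0, 0, 0, 0, 0, 0, 0.005]]]}}

```text
t: 10.82
ee_pos: [677.1, -150.8, 234.0]
ee_rot: [-0.0, 0.866, 0.5, -0.0]
force: [-0.8, 0.0, -2.3]
width: 0.158
gripper_force: 78.1
```

Call:
{"name": "arm_command", "arguments": {"moves": [[[0, 0, 0, 0, 0, 0.002, 0.005], [0, 0, 0, 0, 0, 0.004, 0.005], [0, 0, 0, 0, 0, 0.005, 0.005], [0, 0, 0, 0, 0, 0.005, 0.005], [0, 0, 0, 0, 0, 0.005, 0.005], [0, 0, 0, 0, 0, 0.004, 0.005], [0, 0, 0, 0, 0, 0.003, 0.005], [0, 0, 0, 0, 0, 0.001, 0.005], [0, 0, 0, 0, 0, 0, 0.005], [0, 0, 0, 0, 0, 0, 0.005]]]}}

```text
t: 11.65
ee_pos: [676.7, -150.5, 205.4]
ee_rot: [0.0, 0.866, 0.5, 0.0]
force: [0.5, 0.6, -1.3]
width: 0.16
gripper_force: 78.1
```

Lower in small steps until contact.

Call:
{"name": "arm_command", "arguments": {"moves": [[[0, 0, 0, 0, 0, 0.001, 0.005], [0, 0, 0, 0, 0, 0.001, 0.005], [0, 0, 0, 0, 0, 0.001, 0.005], [0, 0, 0, 0, 0, 0, 0.005], [0, 0, 0, 0, 0, 0, 0.005]]]}}

```text
t: 12.07
ee_pos: [676.4, -150.1, 203.0]
ee_rot: [-0.0, 0.866, 0.5, 0.0]
force: [-2.9, 1.8, 2.5]
width: 0.161
gripper_force: 78.7
```

Call:
{"name": "arm_command", "arguments": {"moves": [[[0, 0, 0, 0, -0.001, 0.0005, 0.005], [0, 0, 0, 0, 0, 0.0005, 0.005], [0, 0, 0, 0, 0, 0, 0.005]]], "newtons": 30}}

```text
t: 12.32
ee_pos: [675.6, -149.7, 201.6]
ee_rot: [-0.0, 0.866, 0.5, 0.0]
force: [-3.0, 1.9, 4.5]
width: 0.158
gripper_force: 78.7
```

Call:
{"name": "arm_command", "arguments": {"moves": [[[0, 0, 0, 0, 0, 0, 0.015], [0, 0, 0, 0, 0, 0, 0.018], [0, 0, 0, 0, 0, 0, 0.025], [0, 0, 0, 0, 0, 0, 0.035], [0, 0, 0, 0, 0, 0, 0.035], [0, 0, 0, 0, 0, -0.01, 0.035], [0, 0, 0, 0, 0, -0.015, 0.035], [0, 0, 0, 0, 0, -0.02, 0.035], [0, 0, 0, 0, 0, -0.025, 0.035], [0, 0, 0, 0, 0, -0.02, 0.035], [0, 0, 0, 0, 0, 0, 0.05], [0, 0, 0, 0, 0, 0, 0.05]]]}}

```text
t: 13.32
ee_pos: [676.8, -150.3, 293.8]
ee_rot: [0.002, 0.866, 0.5, 0.002]
force: [0.2, -0.8, -0.8]
width: 0.588
gripper_force: 0.0
```

Run:
```python
from h import *
s=readout.sense();print(s["t"],s["ee_pos"],s["joint_pos"],s["force"]);t=read_camera("top");a=read_camera("scene")
cv2.imwrite("pics/x1.png",np.vstack([np.hstack([cv2.resize(t[130:240,165:325],(436,300)),cv2.resize(a[120:300,140:332],(320,300),interpolation=cv2.INTER_CUBIC)]),np.zeros((1,756,3),np.uint8)]))
```

```text
13.3167 [ 676.7664939  -150.29592342  293.7800596 ] [-2.79407351e-01  4.38571896e-01  1.14024678e+00 -6.61678325e-05
  1.55812539e+00  2.43627386e-01] [ 0.18355462 -0.78046784 -0.8088602 ]
```

View pics/x1.png

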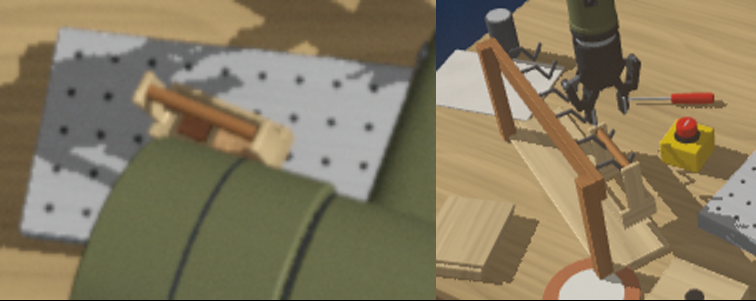

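tote_a hangs on hook2, and tote_c has not moved. I'll go to tote_c.

Call:
{"name": "arm_command", "arguments": {"moves": [[[0, 0, 0, 0.0197, -0.0257, 0, 0.05], [0, 0, 0, 0.0197, -0.0257, 0, 0.05], [0, 0, 0, 0.0197, -0.0257, 0, 0.05], [0, 0, 0, 0.0197, -0.0257, 0, 0.05], [0, 0, 0, 0.0197, -0.0257, 0, 0.05], [0, 0, 0, 0.0197, -0.0257, 0, 0.05], [0, 0, 0, 0.0197, -0.0257, 0.005, 0.05], [0, 0, 0, 0.0197, -0.0257, 0.005, 0.05], [0, 0, 0, 0.0197, -0.0257, 0.005, 0.05], [0, 0, 0, 0.0197, -0.0257, 0.005, 0.05], [0, 0, 0, 0.0197, -0.0257, 0.005, 0.05], [0, 0, 0, 0.0197, -0.0257, 0.005, 0.05]]]}}

```text
t: 14.42
ee_pos: [524.8, 209.9, 259.5]
ee_rot: [-0.0, 0.866, 0.5, -0.002]
force: [-0.2, 0.2, 0.1]
width: 0.586
gripper_force: 0.0
```

Call:
{"name": "arm_command", "arguments": {"moves": [[[0, 0, -0.07, 0, 0, 0, 0.05], [0, 0, -0.085, 0, 0, 0, 0.05], [0, 0, 0, 0, 0, 0, 0.05], [0, 0, 0, 0, 0, 0, 0.05], [0, 0, 0, 0, 0, 0, 0.05]]]}}

```text
t: 14.83
ee_pos: [526.3, 208.5, 260.5]
ee_rot: [-0.0, 0.825, 0.565, -0.001]
force: [-1.0, -0.3, 0.3]
width: 0.583
gripper_force: 0.0
```

Run:
```python
from h import *
s=readout.sense();R=Ro.from_quat(s["ee_rot"],scalar_first=True).as_matrix()
print(s["t"],s["ee_pos"],np.arctan2(R[1,1],R[0,1]));print(tool([528.4,208.8,148]))
w=read_camera("wrist");c=get_calibration("wrist");t=read_camera("top")
q=proj(c,[[528.4+k*.36,208.8+k*.933,167] for k in(-60,0,60)]);print(q)
for p in q: cv2.circle(w,tuple(int(round(v)) for v in p),2,(255,0,0),-1)
cv2.imwrite("pics/w6.png",np.hstack([w[60:340,180:480],cv2.resize(t[60:200,330:480],(300,280))]))
```

```text
14.8333 [526.3346979  208.52163454 260.51652265] -0.37040980645303656
[0.00112275 0.00195614 0.11251322]
[[318.67137468 264.79484975]
 [318.64779334 198.58542294]
 [318.62019801 121.10586241]]
```

View pics/w6.png

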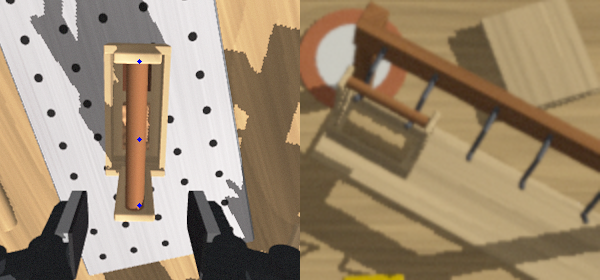

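The dowel sits about 3 px left of the dots, so I keep ty at 0. tote_a hangs parallel to the beam. Grip tote_c.

Call:
{"name": "arm_command", "arguments": {"moves": [[[0, 0, 0, 0.001, 0, 0.022, 0.05], [0, 0, 0, 0, 0, 0.022, 0.05], [0, 0, 0, 0, 0, 0.022, 0.05], [0, 0, 0, 0, 0, 0.02, 0.05], [0, 0, 0, 0, 0, 0.015, 0.05], [0, 0, 0, 0, 0, 0.01, 0.05], [0, 0, 0, 0, 0, 0.002, 0.05], [0, 0, 0, 0, 0, 0, 0.03], [0, 0, 0, 0, 0, 0, 0.02], [0, 0, 0, 0, 0, 0, 0.005], [0, 0, 0, 0, 0, 0, 0.005], [0, 0, 0, 0, 0, 0, 0.005]]], "newtons": 80}}

```text
t: 15.93
ee_pos: [527.7, 210.1, 149.6]
ee_rot: [0.0, 0.825, 0.566, 0.001]
force: [-0.6, -0.2, 4.4]
width: 0.158
gripper_force: 78.2
```

Call:
{"name": "arm_command", "arguments": {"moves": [[[0, 0, 0, 0, 0, 0, 0.005], [0, 0, 0, 0, 0, 0, 0.005], [0, 0, 0, 0, 0, 0, 0.005], [0, 0, 0, 0, 0, -0.002, 0.005], [0, 0, 0, 0, 0, -0.004, 0.005], [0, 0, 0, 0, 0, -0.007, 0.005], [0, 0, 0, 0, 0, -0.012, 0.005], [0, 0, 0, 0, 0, -0.014, 0.005], [0, 0, 0, 0, 0, -0.014, 0.005], [0, 0, 0, 0, 0, -0.014, 0.005], [0, 0, 0, 0, 0, -0.014, 0.005], [0, 0, 0, 0, 0, -0.009, 0.005]]]}}

```text
t: 16.93
ee_pos: [527.5, 210.0, 240.0]
ee_rot: [0.0, 0.825, 0.566, 0.001]
force: [0.5, -0.2, -1.7]
width: 0.157
gripper_force: 77.9
```

Call:
{"name": "arm_command", "arguments": {"moves": [[[0, 0, 0.02, 0, 0, 0, 0.005], [0, 0, 0.057, 0, 0, 0, 0.005], [0, 0, 0.057, 0, 0, 0, 0.005], [0, 0, 0.02, 0, 0, 0, 0.005], [0, 0, 0, -0.006, 0.0024, 0, 0.005], [0, 0, 0, -0.0145, 0.0057, 0, 0.005], [0, 0, 0, -0.0242, 0.0095, 0, 0.005], [0, 0, 0, -0.0242, 0.0095, 0, 0.005], [0, 0, 0, -0.0242, 0.0095, 0, 0.005], [0, 0, 0, -0.0242, 0.0095, 0, 0.005], [0, 0, 0, -0.0242, 0.0095, 0, 0.005], [0, 0, 0, -0.0242, 0.0095, 0, 0.005]]]}}

```text
t: 17.93
ee_pos: [499.9, 32.2, 237.9]
ee_rot: [-0.0, 0.865, 0.501, -0.0]
force: [1.1, -0.6, -1.8]
width: 0.159
gripper_force: 77.9
```

Call:
{"name": "arm_command", "arguments": {"moves": [[[0, 0, 0, -0.0242, 0.0095, 0, 0.005], [0, 0, 0, -0.0242, 0.0095, 0, 0.005], [0, 0, 0, -0.0242, 0.0095, 0, 0.005], [0, 0, 0, -0.0242, 0.0095, 0, 0.005], [0, 0, 0, -0.0242, 0.0095, 0, 0.005], [0, 0, 0, -0.0242, 0.0095, 0, 0.005], [0, 0, 0, -0.0242, 0.0095, 0, 0.005], [0, 0, 0, -0.0242, 0.0095, 0, 0.005], [0, 0, 0, -0.0242, 0.0095, 0, 0.005], [0, 0, 0, -0.0242, 0.0095, 0, 0.005], [0, 0, 0, -0.0242, 0.0095, 0, 0.005], [0, 0, 0, -0.0242, 0.0095, 0, 0.005]]]}}

```text
t: 18.93
ee_pos: [453.8, -276.2, 237.9]
ee_rot: [-0.0, 0.865, 0.501, -0.0]
force: [0.0, 0.7, -2.1]
width: 0.16
gripper_force: 77.9
```

Call:
{"name": "arm_command", "arguments": {"moves": [[[0, 0, 0, -0.0242, 0.0095, 0, 0.005], [0, 0, 0, -0.0242, 0.0095, 0, 0.005], [0, 0, 0, -0.0242, 0.0095, 0, 0.005], [0, 0, 0, -0.0194, 0.0076, 0, 0.005], [0, 0, 0, -0.0121, 0.0047, 0, 0.005], [0, 0, 0, -0.0075, 0.003, 0, 0.005], [0, 0, 0, 0, 0, 0, 0.005], [0, 0, 0, 0, 0, 0, 0.005], [0, 0, 0, 0, 0, 0, 0.005]]]}}

```text
t: 19.68
ee_pos: [437.1, -392.0, 238.1]
ee_rot: [-0.001, 0.865, 0.501, 0.0]
force: [-0.1, -0.1, -2.4]
width: 0.153
gripper_force: 77.9
```

Run:
```python
from h import *
s=readout.sense();R=Ro.from_quat(s["ee_rot"],scalar_first=True).as_matrix()
print(s["t"],s["ee_pos"],s["force"],np.arctan2(R[1,1],R[0,1]),s["joint_pos"]);print(tool([511.3,-435.6,235]))
c=get_calibration("wrist");w=read_camera("wrist")
y=np.array([.5,.866,0]);h=np.array([511.3,-435.6,232])-19*np.array([.866,-.5,0])
q=proj(c,[h+38*y,h-38*y]);print(q);cv2.circle(w,tuple(int(round(v)) for v in q[0]),1,(255,255,0),-1)
cv2.imwrite("pics/w7.png",cv2.resize(w[100:360,200:600],(800,520),interpolation=cv2.INTER_CUBIC))
```

```text
19.6833 [ 437.10920274 -392.01938221  238.10589974] [-0.06890292 -0.14068137 -2.41271026] -0.521155803958397 [-8.03455063e-01  3.19344933e-01  1.46942968e+00  7.28203857e-04
  1.35411316e+00 -2.82455732e-01]
[-0.00085987  0.08604279  0.00301503]
[[451.70565564 188.23150712]
 [432.94335715 314.89978199]]
```

View pics/w7.png

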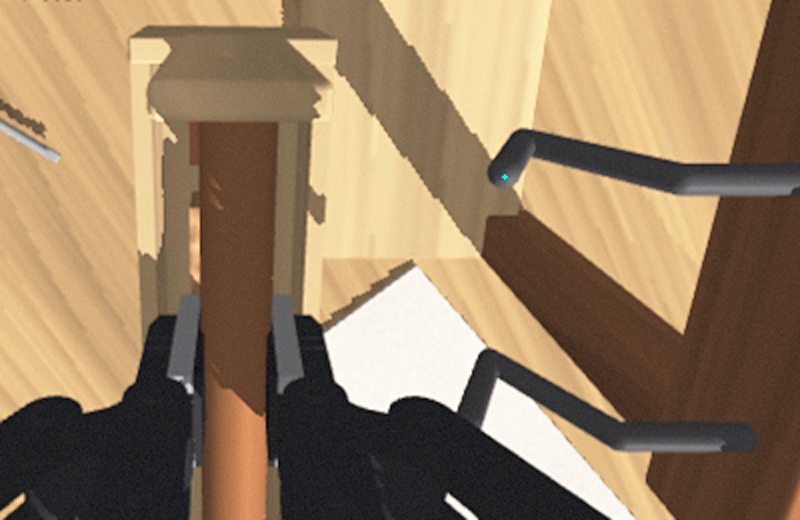

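The predicted point falls on the prong tip at (503,177). Go in and lower.

Call:
{"name": "arm_command", "arguments": {"moves": [[[0, 0, 0, 0, 0.003, 0, 0.005], [0, 0, 0, 0, 0.006, 0, 0.005], [0, 0, 0, 0, 0.009, 0, 0.005], [0, 0, 0, 0, 0.01, 0, 0.005], [0, 0, 0, 0, 0.01, 0, 0.005], [0, 0, 0, 0, 0.01, 0, 0.005], [0, 0, 0, 0, 0.01, 0, 0.005], [0, 0, 0, 0, 0.01, 0, 0.005], [0, 0, 0, 0, 0.008, 0, 0.005], [0, 0, 0, 0, 0.006, 0, 0.005], [0, 0, 0, 0, 0.003, 0, 0.005], [0, 0, 0, 0, 0, 0, 0.005]]]}}

```text
t: 20.73
ee_pos: [511.4, -436.2, 238.0]
ee_rot: [-0.0, 0.866, 0.501, -0.0]
force: [0.6, 0.8, -1.8]
width: 0.159
gripper_force: 78.0
```

Call:
{"name": "arm_command", "arguments": {"moves": [[[0, 0, 0, 0, 0, 0.003, 0.005], [0, 0, 0, 0, 0, 0.005, 0.005], [0, 0, 0, 0, 0, 0.005, 0.005], [0, 0, 0, 0, 0, 0.005, 0.005], [0, 0, 0, 0, 0, 0.005, 0.005], [0, 0, 0, 0, 0, 0.005, 0.005], [0, 0, 0, 0, 0, 0.003, 0.005], [0, 0, 0, 0, 0, 0.0015, 0.005], [0, 0, 0, 0, 0, 0.001, 0.005], [0, 0, 0, 0, 0, 0.001, 0.005], [0, 0, 0, 0, 0, 0, 0.005], [0, 0, 0, 0, 0, 0, 0.005]]]}}

```text
t: 21.73
ee_pos: [510.9, -435.9, 204.0]
ee_rot: [0.0, 0.866, 0.501, 0.0]
force: [0.6, 0.6, -1.9]
width: 0.161
gripper_force: 78.0
```

Call:
{"name": "arm_command", "arguments": {"moves": [[[0, 0, 0, 0, -0.0005, 0.001, 0.005], [0, 0, 0, 0, 0, 0.001, 0.005], [0, 0, 0, 0, 0, 0, 0.005], [0, 0, 0, 0, 0, 0, 0.005]]]}}

```text
t: 22.07
ee_pos: [510.9, -436.0, 202.4]
ee_rot: [0.001, 0.866, 0.501, 0.0]
force: [0.5, -0.4, -1.7]
width: 0.155
gripper_force: 78.1
```

Call:
{"name": "arm_command", "arguments": {"moves": [[[0, 0, 0, 0, 0, 0.001, 0.005], [0, 0, 0, 0, 0, 0.001, 0.005], [0, 0, 0, 0, 0, 0, 0.005], [0, 0, 0, 0, 0, 0, 0.005]]]}}

```text
t: 22.4
ee_pos: [511.1, -436.2, 201.7]
ee_rot: [0.002, 0.866, 0.501, 0.0]
force: [-0.5, -1.0, 6.1]
width: 0.162
gripper_force: 78.9
```

Call:
{"name": "arm_command", "arguments": {"moves": [[[0, 0, 0, 0, 0, 0, 0.015], [0, 0, 0, 0, 0, 0, 0.018], [0, 0, 0, 0, 0, 0, 0.025], [0, 0, 0, 0, 0, 0, 0.035], [0, 0, 0, 0, 0, 0, 0.035], [0, 0, 0, 0, 0, -0.01, 0.035], [0, 0, 0, 0, 0, -0.015, 0.035], [0, 0, 0, 0, 0, -0.02, 0.035], [0, 0, 0, 0, 0, -0.025, 0.035], [0, 0, 0, 0, 0, -0.02, 0.035], [0, 0, 0, 0, 0, 0, 0.07], [0, 0, 0, 0, 0, 0, 0.07]]], "newtons": 30}}

```text
t: 23.4
ee_pos: [511.0, -436.2, 292.0]
ee_rot: [0.002, 0.866, 0.501, 0.001]
force: [0.6, -0.5, -0.9]
width: 0.681
gripper_force: 0.0
```

Run:
```python
from h import *
print(readout.sense()["ee_pos"],tool([428,-142.5,250]))
```

```text
[ 511.03714751 -436.15692981  292.02533597] [ 0.21318705 -0.21856077  0.04096539]
```

Call:
{"name": "arm_command", "arguments": {"moves": [[[0, 0, 0, 0.0194, -0.0199, 0, 0.07], [0, 0, 0, 0.0194, -0.0199, 0, 0.07], [0, 0, 0, 0.0194, -0.0199, 0, 0.07], [0, 0, 0, 0.0194, -0.0199, 0.005, 0.07], [0, 0, 0, 0.0194, -0.0199, 0.005, 0.07], [0, 0, 0, 0.0194, -0.0199, 0.005, 0.07], [0, 0, 0, 0.0194, -0.0199, 0.005, 0.07], [0, 0, 0, 0.0194, -0.0199, 0.005, 0.07], [0, 0, 0, 0.0194, -0.0199, 0.005, 0.07], [0, 0, 0, 0.0194, -0.0199, 0.005, 0.07], [0, 0, 0, 0.0194, -0.0199, 0.005, 0.07], [0, 0, 0, 0, 0, 0, 0.07]]]}}

```text
t: 24.4
ee_pos: [422.6, -136.3, 247.4]
ee_rot: [-0.004, 0.865, 0.502, -0.002]
force: [-0.9, -0.5, 0.2]
width: 0.819
gripper_force: 0.0
```

Run:
```python
from h import *
s=readout.sense();print(s["t"],s["ee_pos"],s["force"],tool([428,-142.5,90]))
w=read_camera("wrist");c=get_calibration("wrist");a=read_camera("scene");t=read_camera("top")
q=proj(c,[[428,-142.5,94],[428,-142.5,60]]);print(q)
m=cv2.inRange(cv2.cvtColor(w,cv2.COLOR_BGR2HSV),(0,180,90),(6,255,255))|cv2.inRange(cv2.cvtColor(w,cv2.COLOR_BGR2HSV),(174,180,90),(180,255,255))
n,l,st,ce=cv2.connectedComponentsWithStats(m);print([(st[i],ce[i]) for i in range(1,n) if st[i][4]>300])
cv2.circle(w,tuple(int(round(v)) for v in q[0]),2,(255,0,0),-1)
cv2.imwrite("pics/f1.png",np.hstack([cv2.resize(w[80:300,210:430],(270,270)),cv2.resize(a[120:300,140:332],(288,270),interpolation=cv2.INTER_CUBIC),cv2.resize(t[60:200,340:460],(231,270))]))
```

```text
24.4 [ 422.60577692 -136.28251236  247.43556834] [-0.89235449 -0.48521642  0.1668644 ] [-0.00290341  0.0091029   0.1573608 ]
[[322.43741986 180.81449955]
 [322.08279469 172.08762308]]
[(array([ 307,  156,   46,   46, 1469], dtype=int32), array([329.2205582 , 178.45541184])), (array([245, 256,  41,  38, 742], dtype=int32), array([263.73854447, 276.02156334]))]
```

View pics/f1.png

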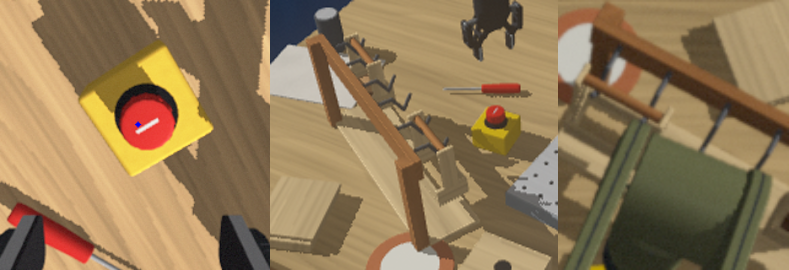

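Both totes hang. The measurement was taken while the arm was still settling, so I'll settle over the stop and re-measure it.

Call:
{"name": "arm_command", "arguments": {"moves": [[[0, 0, 0, 0, 0, 0.02, 0.08], [0, 0, 0, 0, 0, 0.02, 0.08], [0, 0, 0, 0, 0, 0, 0.08], [0, 0, 0, 0, 0, 0, 0.08], [0, 0, 0, 0, 0, 0, 0.08], [0, 0, 0, 0, 0, 0, 0.08]]]}}

```text
t: 25.05
ee_pos: [428.1, -142.3, 210.8]
ee_rot: [0.001, 0.866, 0.5, 0.001]
force: [0.3, 0.5, 0.2]
width: 0.939
gripper_force: 0.0
```

```bash
cat > m.py <<'E'
from h import *
s=readout.sense();c=get_calibration("wrist");w=read_camera("wrist")
print(s["t"],s["ee_pos"],s["width"],s["joint_pos"][5])
h=cv2.cvtColor(w,cv2.COLOR_BGR2HSV)
m=cv2.inRange(h,(0,180,90),(6,255,255))|cv2.inRange(h,(174,180,90),(180,255,255))
n,l,st,ce=cv2.connectedComponentsWithStats(m)
for i in range(1,n):
    if st[i][4]>300:
        r=cv2.minEnclosingCircle(np.argwhere(l==i)[:,::-1].astype(np.float32)); P=back(c,r[0],88);print(st[i],r,P,tool([P[0],P[1],80]))
E
python3 m.py
```

```text
25.05 [ 428.06911798 -142.28875398  210.80098803] 0.9392955203729295 0.108193408888768
[ 295  161   52   52 1864] ((320.2762145996094, 186.7201385498047), 25.824697494506836) [ 432.25803905 -142.27988264   88.        ] [0.00201611 0.00347789 0.13084368]
[234 271  42  39 827] ((251.0, 290.0), 25.495197296142578) [ 319.93287114 -200.74992083   88.        ] [-0.10470927 -0.06467897  0.1306824 ]
```

Call:
{"name": "arm_command", "arguments": {"moves": [[[0, 0, 0, 0, 0.0023, 0.02, 0.085], [0, 0, 0, 0, 0, 0.025, 0.085], [0, 0, 0, 0, 0, 0.025, 0.085], [0, 0, 0, 0, 0, 0.025, 0.085], [0, 0, 0, 0, 0, 0.02, 0.085], [0, 0, 0, 0, 0, 0.015, 0.085], [0, 0, 0, 0, 0, 0.01, 0.085], [0, 0, 0, 0, 0, 0.005, 0.085], [0, 0, 0, 0, 0, 0.003, 0.085], [0, 0, 0, 0, 0, 0, 0.085], [0, 0, 0, 0, 0, 0, 0.085]]]}}

```text
t: 26.02
ee_pos: [429.8, -142.9, 62.5]
ee_rot: [0.001, 0.866, 0.501, 0.0]
force: [-0.1, 0.1, -0.4]
width: 0.996
gripper_force: 0.0
```

Call:
{"name": "arm_command", "arguments": {"moves": [[[0, 0, 0, 0, 0, 0, 0.06], [0, 0, 0, 0, 0, 0, 0.05], [0, 0, 0, 0, 0, 0, 0.04], [0, 0, 0, 0, 0, 0, 0.035], [0, 0, 0, 0, 0, 0, 0.035], [0, 0, 0, 0, 0, 0, 0.035]]], "newtons": 20}}

```text
t: 26.52
ee_pos: [431.0, -143.5, 62.8]
ee_rot: [0.002, 0.866, 0.501, 0.001]
force: [1.2, -1.0, 6.2]
width: 0.511
gripper_force: 22.5
```

Call:
{"name": "arm_command", "arguments": {"moves": [[[0, 0, 0, 0, 0.001, 0, 0.03], [0, 0, 0, 0, 0, 0, 0.03], [0, 0, 0.08, 0, 0, -0.0008, 0.03], [0, 0, 0.09, 0, 0, -0.0008, 0.03], [0, 0, 0.09, 0, 0, -0.0008, 0.03], [0, 0, 0.09, 0, 0, -0.0008, 0.03], [0, 0, 0.09, 0, 0, -0.0008, 0.03], [0, 0, 0.09, 0, 0, -0.0008, 0.03], [0, 0, 0.09, 0, 0, -0.0008, 0.03], [0, 0, 0.09, 0, 0, -0.0008, 0.03], [0, 0, 0.09, 0, 0, -0.0008, 0.03], [0, 0, 0.08, 0, 0, -0.0008, 0.03]]], "newtons": 40}}

```text
t: 27.52
ee_pos: [430.6, -143.2, 70.2]
ee_rot: [0.0, 0.997, 0.082, 0.001]
force: [2.1, 1.0, 3.2]
width: 0.503
gripper_force: 41.9
```

Call:
{"name": "arm_command", "arguments": {"moves": [[[0, 0, 0.02, 0, 0, -0.0002, 0.03], [0, 0, 0, 0, 0, 0, 0.03], [0, 0, 0, 0, 0, 0, 0.03], [0, 0, 0, 0, 0, 0, 0.03]]]}}

```text
t: 27.85
ee_pos: [430.6, -143.2, 70.3]
ee_rot: [0.0, 0.997, 0.075, 0.001]
force: [2.9, 0.6, 4.2]
width: 0.499
gripper_force: 42.0
```

Run:
```python
from h import *
s=readout.sense();R=Ro.from_quat(s["ee_rot"],scalar_first=True).as_matrix()
print(s,np.arctan2(R[1,1],R[0,1]))
```

```text
{'t': 27.85, 'joint_pos': array([-4.14393605e-01,  3.39607414e-01,  1.96592319e+00,  4.82526337e-04,
        8.34644649e-01,  1.00610184e+00]), 'dq': array([ 0.00065922,  0.00071554,  0.00059939,  0.00128698, -0.00109256,
        0.00643772]), 'tau': array([ -0.75991971, -36.33317113, -13.37790281,  -0.42136484,
         0.73316848,   0.05811321]), 'ee_pos': array([ 430.60512655, -143.16098705,   70.2640311 ]), 'ee_rot': array([1.75356799e-04, 9.97189408e-01, 7.49182942e-02, 7.09588955e-04]), 'force': array([2.85869366, 0.61773398, 4.22038146]), 'wrist_torque': array([ 0.09392527, -0.43003929,  0.03323629]), 'gripper_force': 41.95420324802399, 'width': 0.4988064151396755} -1.4208194937847942
```

Call:
{"name": "arm_command", "arguments": {"moves": [[[0, 0, 0, 0, 0, 0, 0.06], [0, 0, 0, 0, 0, 0, 0.08], [0, 0, 0, 0, 0, 0, 0.085], [0, 0, 0, 0, 0, 0, 0.085], [0, 0, 0, 0, 0, -0.015, 0.085], [0, 0, 0, 0, 0, -0.025, 0.085], [0, 0, 0, 0, 0, -0.03, 0.085], [0, 0, 0, 0, 0, -0.03, 0.085], [0, 0, 0, 0, 0, -0.03, 0.085], [0, 0, 0, 0, 0, -0.03, 0.085], [0, 0, 0, 0, 0, 0, 0.085], [0, 0, 0, 0, 0, 0, 0.085]]]}}

```text
t: 28.85
ee_pos: [430.8, -143.5, 231.6]
ee_rot: [0.001, 0.997, 0.074, 0.002]
force: [-0.2, 0.6, -0.0]
width: 0.994
gripper_force: 0.0
```

```bash
python3 m.py
python3 - <<'E'
from h import *
a0=cv2.imread("pics/scene0.png");a=read_camera("scene");f=cv2.imread("pics/f1.png")
cv2.imwrite("pics/sc2.png",a)
r=lambda i,n=260:cv2.resize(i,(n,n),interpolation=cv2.INTER_CUBIC)
w=read_camera("wrist");t=read_camera("top")
fp=f[80:160,455:535]
cv2.imwrite("pics/fin.png",np.vstack([np.hstack([r(a0[180:225,270:315]),r(fp),r(a[180:225,270:315])]),np.hstack([r(w[90:300,210:420]),cv2.resize(a[120:300,140:332],(277,260)),cv2.resize(t[60:200,340:560],(243,260))])]))
# red blob height in scene
for i in (a0,a):
    h=cv2.cvtColor(i[180:225,270:315],cv2.COLOR_BGR2HSV);m=cv2.inRange(h,(0,180,60),(6,255,255))|cv2.inRange(h,(174,180,60),(180,255,255));y,x=np.nonzero(m);print(y.min(),y.max(),x.mean(),y.mean(),len(y))
E
```

```text
28.85 [ 430.77617657 -143.52796929  231.61111381] 0.9940986125396204 1.0073742118855937
[ 293  159   48   50 1737] ((316.79412841796875, 183.5), 24.708955764770508) [ 431.01231412 -144.37682861   88.        ] [0.00116058 0.00152492 0.15006845]
[ 319  274   75   35 1354] ((355.9893493652344, 291.67022705078125), 37.44255447387695) [ 318.3333928  -203.56702317   88.        ] [-0.1190502   0.0433506   0.15005148]
0 19 20.93243243243243 9.695945945945946 148
0 19 20.437037037037037 9.577777777777778 135
```

View pics/fin.png

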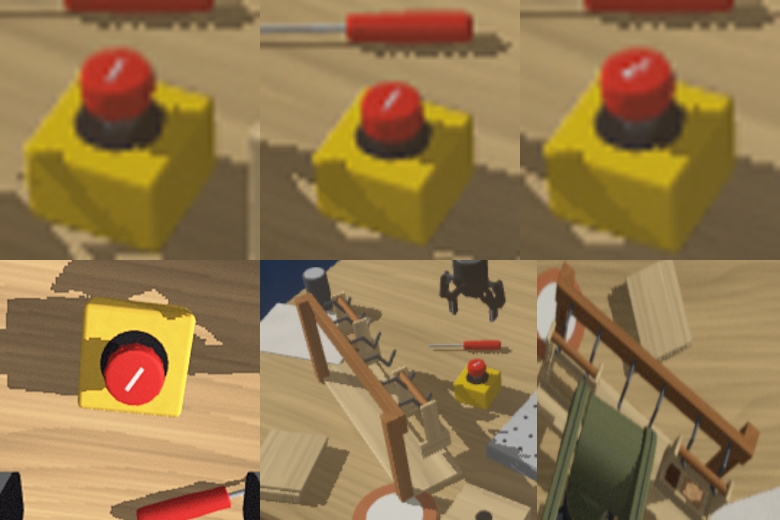

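The head is up again: the gap under it matches the start picture, unlike the pressed one. Both totes hang. I'll wait a moment, compare frames for stillness and hand in.

Call:
{"name": "arm_command", "arguments": {"moves": [[[0, 0, 0, 0, 0, -0.01, 0.085], [0, 0, 0, 0, 0, -0.01, 0.085], [0, 0, 0, 0, 0, 0, 0.085], [0, 0, 0, 0, 0, 0, 0.085], [0, 0, 0, 0, 0, 0, 0.085], [0, 0, 0, 0, 0, 0, 0.085], [0, 0, 0, 0, 0, 0, 0.085], [0, 0, 0, 0, 0, 0, 0.085], [0, 0, 0, 0, 0, 0, 0.085], [0, 0, 0, 0, 0, 0, 0.085], [0, 0, 0, 0, 0, 0, 0.085], [0, 0, 0, 0, 0, 0, 0.085]]]}}

```text
t: 30.05
ee_pos: [429.9, -143.1, 250.0]
ee_rot: [0.0, 0.997, 0.074, 0.0]
force: [-0.4, 0.4, -0.5]
width: 0.994
gripper_force: 0.0
```

Run:
```python
from h import *
from station import ticket
a=read_camera("scene");b=cv2.imread("pics/sc2.png")
d=cv2.absdiff(a,b).max(2);print("rack diff px",(d[130:270,185:270]>40).sum(), "stop", (d[185:225,270:310]>40).sum())
if (d[130:270,185:270]>40).sum()<60: print(ticket.sign_off())
```

```text
rack diff px 40 stop 4
the job is handed in; nothing more can be done
None
```

The job is handed in after about 30 s: I latched the stop first, hung both totes present (tote_a on hook2, tote_c on hook0; tote_b was absent), then twisted the mushroom so it popped up; the last pictures show it up and the totes hanging and nearly unchanged over the last second, and the hammer and screwdriver were not touched.

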